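Read the wet green swatch with the colour meter under the daylight lamp

ROBOT

A 6-joint arm with a two-finger parallel gripper is mounted at the origin on the work surface. World frame = base frame: x ahead of the robot, y to its left, z up, the work surface at z = 0. Lengths are in m, angles in degrees, forces in N, time in s.
With the tool pointing down it reaches from about 0.25 to 0.85 m from the base axis. Payload 12.5 kg.
Tool frame: the origin (TCP) lies midway between the tips of the shut fingers; the grasp point (between the pads) lies behind it (arm.grasp_offset is the z of the grasp point in the tool frame, in m); z points along the fingers, y is the line along which they close (so a half turn about z gives the same grasp; the last joint's range is limited). The gripper opens to 93 mm and grips with 3 to 60 N. Pads are 15 mm wide; open, the fingers measure 128 mm over their backs; the gripper's body (75 mm by 188 mm) begins 65 mm behind the grasp point.
Start: joints at [69.809, 20.094, 94.641, -0, 65.266, -4.847], TCP at [0.146, 0.53, 0.219] pointing down, gripper open.
Joint ranges: [-157.81, 157.81], [-45, 120.19], [0.68, 151.7], [-89.99, 269.99], [4.06, 180], [-164.3, 164.3]. Speed limits (degrees/s): [127.2, 127.2, 159.86, 180, 180, 180].

INTERFACE

Orientations are given as a 3x3 rotation matrix whose columns are the frame's x, y, z axes.
In Python, from workcell import arm gives the robot as it stands. The module is installed in compiled form; this text tells all that it offers.
- The arm moves only by the tool servo_tool, never from a script. Its argument "series" is a list of rows, each a list of 2 entries, a list of its own where there are three numbers: the shift along the tool's x, y, z in mm, then the turn about the tool's z in degrees. In form: [[[x, y, z], yaw], ...]. A call has 1 to 10 rows; each row is the pose to reach, as a shift and turn from the pose commanded when the call began, along the tool's axes at that moment; what a row does not reach only later rows make up. A row lasts 1/12 s, in which the tool goes at most 41.7 mm and 7.16 degrees, less where a joint would pass 70% of its speed; a pose out of reach is approached as far as the arm can. A call with a gripper value outside its range is refused whole. "fingers" is the opening, from 0 (shut) to 1 (fully open), set as the call begins (left out, the last holds). The fingers move at their own pace and stop on an object; the grip force is fixed at half the most. Time passes only in rows, so rows that repeat a pose let the fingers close. It gives the time, the measured TCP pose, the force, the opening and the grip force at its end, in the units of the state.
- arm.sense(): the state, without advancing time (a new reading comes with each control period).
- arm.snapshot(name): name is "scene" or "top"; returns the picture (420x560x3 uint8, red, green, blue); there is no depth.
- arm.get_calibration(name): a dict with "camera_matrix" (3x3 intrinsics, pixels), "k1" (the pictures are not rectified: a ray, as slopes to the right and down, at radius r is drawn at 1 + k1 r^2 times it, then the intrinsics apply), "cam_to_world" (4x4, takes a point from camera to world coordinates). Camera axes: x right, y down, z forward; pixel columns grow to the right and rows downward; lengths in m; the calibration is good to about 2 mm. A picture is of the moment at which its call begins. get_calibration takes no time and is no camera call.
- arm.hand_in(): hands the job in; it is judged then, once.
The state is a dict: "clock": time; "q": joint angles; "joint_velocities": joint speeds; "tau": joint torques, N m; "ee_pos": TCP position; "orientation": TCP orientation; "wrist_force": force on the tool from outside, world axes, zero at the start; "torque": the same for the moment, N m; "opening": finger opening in m; "grasp_force": force on a finger pad.
Only numpy, scipy, OpenCV 4.12 (cv2) and the standard library are available. Lean on these libraries where they do the work, as an engineer would, in place of code of your own. Each camera call takes 0.05 s, during which the arm holds its last target. There are 200 camera calls.

TASK

The paint on the test sheet is still wet, so it must be read without contact: switch on the daylight lamp by pressing its long white bar in the middle, so that it goes fully down with both ends level. Then take the pistol-shaped colour meter out of its cradle, aim its lens square at the middle of the green swatch from 10 cm away and hold it still there for two seconds, touching neither sheet nor easel. Finally set the meter gently back in its cradle as it stood and let go, leaving the lamp on and the other things on the desk where they are.

Things in the scene. Friction and masses are not known exactly. Their poses are not given: they have to be found in the camera images.
- lamp: Daylight copy lamp, fixed on the desk: grey base 180 mm deep (x -70 to +110 mm), 250 mm wide (y), 34 mm high. At its rear right corner (x +85, y -90 mm) a 16 mm post rises to 380 mm and carries a black LED panel (170 x 110 mm) behind the base, turned to the easel. Origin at desk height; x points away from the front, where the bar is.
- lamp_bar_mid (a point): Press point on the top face of the lamp's long white bar switch, half-way along its length; it moves with the bar. The bar lies along the lamp's y axis, 210 mm long, 42 mm deep, 8 mm thick, hinged along its rear (+x) edge; this point is 30 mm in front of the hinge. About 41 mm above the desk when up, 34 mm when down.
- lamp_bar (a joint): Angle of the bar about its rear hinge: 0 = up (lamp off, front edge proud), 0.24 rad = fully down, flush with the base (lamp on). It has no return spring: it takes about 4 N at the press point to move and stays where it is left.
- lamp_bar_rock (a joint): Sideways rock of the bar (rad), 0 = both ends level, positive = the lamp's +y end higher. Springs back to level; stiffness 6 N m/rad, so 10 N pressed 30 mm off the middle rocks it 0.05.
- meter_grip (a point): Grasp point: centre of the rear part of the colour meter's barrel (grey, 120 mm long, 44 mm wide with flat sides, 46 mm high). The meter stands in its cradle on nose and handle butt like an upturned V, barrel pitched 50 degrees nose down, top corner 47 mm above this point. Axes of the meter as it stands: z up, y across its width, x forward. 95 mm above the cradle's floor.
- meter_spot (a point): Aim point of the meter: a point in the air on the lens axis, 100 mm in front of the lens. x axis = aiming direction, y across the width. (In the cradle it lies below the desk top.)
- meter_lens (a point): Centre of the lens, in the square black nose at the front of the pistol-shaped meter (about 0.32 kg; black handle 32 mm wide, 113 mm long, square to the barrel), 108 mm ahead of meter_grip along the barrel. x axis = aiming direction, y across the width.
- cradle: Black and grey charging cradle for the meter, fixed on the desk, 215 x 90 mm. Origin at desk height; its inner floor is 12 mm up and the walls of its two wells (nose in front, +x, and butt behind) stand to 26 mm, with 6 to 8 mm of play round nose and butt. With the meter home, meter_grip lies 107 mm straight above the origin, give or take this play, and the meter's x points along the cradle's x.
- swatch_green: The green painted swatch on the test sheet, 48 mm (y) x 40 mm. Origin at its centre, 100 mm above the desk; z is the normal of the sheet (out of the paper, tilted 35 degrees from vertical towards the robot side), x runs up the slope. Green, blue, yellow and purple swatches stand in one level row 62 mm apart, in any order.
- easel: Table easel with a plywood drawing board 250 x 340 mm sloped 35 degrees, fixed on the desk; lower edge with a ledge 22 mm high towards the robot (about 40 mm above the desk), upper edge about 190 mm above the desk. Origin at desk height under the middle of the row of swatches.
- rinse_jar: Empty glass rinse jar, 68 mm across, 85 mm high; leave it alone.
- tape_roll: Roll of masking tape lying flat, 90 mm across, 24 mm high; leave it alone.
- paint_tin: Open watercolour tin, 95 (x) x 225 x 16 mm with its white lid folded out flat to +x (to 139 mm from the origin); leave it alone.
Things that resemble listed ones, but are neither listed nor needed, are in the scene too. What is shaped like the cradle but blue is not meant.

How it is judged:
By the outcome, as a careful person would: the job done as asked, in the order asked, and still so for the second after the job is handed in, with the robot touching nothing.
It also fails if it takes over 64 s, if anything falls off the work surface, if the arm or the gripper's body presses on something with over 40 N, if the wrist force passes 120 N, or if a joint passes its speed limit or range.

## Working session

There is one attempt and no reset: what is moved stays moved. The work goes in short steps, Python scripts to look and compute and a tool call to move; the robot and the scene stay as the last step left them, time stands still between calls to the robot, and variables do not carry over. Pictures are saved under pics/ and viewed, at most 10 in all, crops included, and the job is handed in when it is done.

Besides the shell and the picture viewer there is one more tool, called by a JSON object that holds its "name" and its "arguments", one argument or row to a line. servo_tool: Moves the arm, as the interface text tells. Its arguments: {"type":"object","properties":{"series":{"type":"array"},"fingers":{"type":"number"}},"required":["series"]}

```bash
mkdir -p pics
python3 - <<'E'
from workcell import arm
import cv2,numpy as np
for n in("scene","top"):
    im=arm.snapshot(n); cv2.imwrite(f"pics/{n}0.png",cv2.resize(im[:,:,::-1],(800,600),interpolation=cv2.INTER_CUBIC))
    cv2.imwrite(f"raw_{n}.png",im[:,:,::-1])
    c=arm.get_calibration(n);print(n,c["camera_matrix"],c["k1"],np.round(c["cam_to_world"],4))
s=arm.sense();print(s,arm.grasp_offset)
E
```

```text
scene [[458.5056234    0.         278.95190503]
 [  0.         458.5056234  194.95722682]
 [  0.           0.           1.        ]] -0.09044176402535967 [[-0.3519  0.7857 -0.5088  0.9891]
 [ 0.936   0.2993 -0.1852  0.1723]
 [ 0.0068 -0.5414 -0.8407  0.9599]
 [ 0.      0.      0.      1.    ]]
top [[427.71913657   0.         279.40344456]
 [  0.         427.71913657 208.90506816]
 [  0.           0.           1.        ]] 0.015226329387118726 [[-0.0442 -0.9748  0.2185  0.2384]
 [-0.999   0.0446 -0.0031 -0.017 ]
 [-0.0067 -0.2184 -0.9758  1.0539]
 [ 0.      0.      0.      1.    ]]
{'clock': 0.1, 'q': array([ 6.98104945e+01,  2.01233861e+01,  9.46710400e+01, -4.94163953e-04,
        6.52650156e+01, -4.84455257e+00]), 'joint_velocities': array([-0.15918539, -0.04834667, -0.07945424, -0.09868268, -0.1216619 ,
        0.00941119]), 'tau': array([ 1.39774642e-03, -4.98033428e+01, -2.85704041e+01,  7.00737163e-02,
        2.39430286e-02, -2.12314040e-05]), 'ee_pos': array([0.14539828, 0.53013141, 0.21814972]), 'orientation': array([[-9.64351035e-01,  2.64626073e-01, -3.50700188e-04],
       [ 2.64626293e-01,  9.64350544e-01, -9.76411670e-04],
       [ 7.98139315e-05, -1.03440809e-03, -9.99999462e-01]]), 'wrist_force': array([ 0.10645514,  0.51567927, -0.09020189]), 'torque': array([ 0.00705329, -0.06117939, -0.04640076]), 'grasp_force': 0.0, 'opening': 0.09307928139644234} -0.0188
```

View pics/scene0.png

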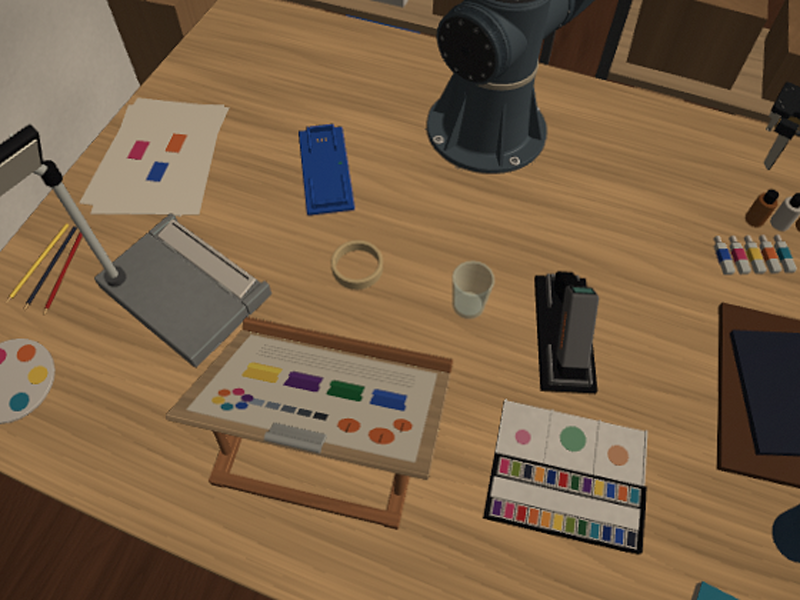

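View pics/top0.png

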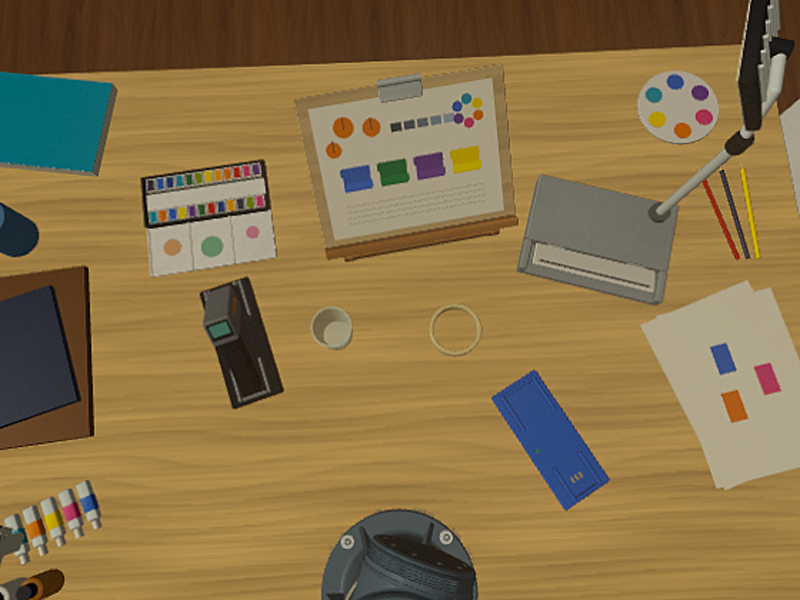

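The scene view shows the meter in the black cradle at (565,330), the blue decoy cradle at (327,168), the lamp bar at (210,258) and the green swatch at (345,391).

In the top view the meter is at (225,320), the cradle runs (228,280)-(258,405), the bar is at (595,268), green is at (393,172) and the blue decoy is at (550,440).

Things that could be confused (top-view pixels):
- **Cradle:** black (240,340), which I choose, against blue (550,440).
- **Green:** swatch on the easel (393,172), which I choose, against the dot on the tin lid (212,245) and the teal palette dot (653,95).
- **White bar:** lamp bar (595,268), which I choose, against the easel clip (400,88).

Next is one close crop montage.

```bash
cat > h.py <<'E'
import cv2,numpy as np
from workcell import arm
def crop(im,x0,y0,w,h,s):
    c=cv2.resize(im[y0:y0+h,x0:x0+w],None,fx=s,fy=s,interpolation=cv2.INTER_CUBIC)
    for k in range(0,w,10):
        cv2.line(c,(k*s,0),(k*s,4),(0,0,255),1)
        if k%20==0: cv2.putText(c,str(x0+k),(k*s,13),0,.33,(0,0,255),1)
    for k in range(10,h,10):
        cv2.line(c,(0,k*s),(4,k*s),(0,0,255),1); cv2.putText(c,str(y0+k),(5,k*s+4),0,.33,(0,0,255),1)
    return c
def ray(n,uv):
    c=arm.get_calibration(n);K=c["camera_matrix"];T=c["cam_to_world"]
    p=np.linalg.inv(K)@np.array([uv[0],uv[1],1.]);d=p[:2];u=d.copy()
    for _ in range(20): u=d/(1+c["k1"]*(u@u))
    return T[:3,3],T[:3,:3]@np.array([u[0],u[1],1])
def atz(n,uv,z):
    o,d=ray(n,uv);return o+d*(z-o[2])/d[2]
def tri(a,b):
    (o1,d1),(o2,d2)=ray("top",a),ray("scene",b)
    s=np.linalg.lstsq(np.c_[d1,-d2],o2-o1,rcond=None)[0]
    p,q=o1+s[0]*d1,o2+s[1]*d2
    return (p+q)/2,np.linalg.norm(p-q)
def proj(n,P):
    c=arm.get_calibration(n);p=np.linalg.inv(c["cam_to_world"])@np.r_[P,1];u=p[:2]/p[2]
    u=u*(1+c["k1"]*(u@u));return (c["camera_matrix"]@np.r_[u,1])[:2]
E
python3 - <<'E'
from h import *
t=cv2.imread("raw_top.png");s=cv2.imread("raw_scene.png")
a=np.hstack([crop(t,360,115,133,100,3),crop(t,132,188,80,100,3)[:, :],crop(s,365,180,53,100,3)])
b=np.hstack([crop(t,230,105,133,60,3),crop(s,160,245,133,60,3)])
cc=np.hstack([crop(s,60,145,133,66,3),crop(s,160,220,133,66,3)])
b=np.vstack([b,np.zeros((0,b.shape[1],3),np.uint8)])
W=800
f=lambda i:cv2.copyMakeBorder(i,0,0,0,W-i.shape[1],cv2.BORDER_CONSTANT) if i.shape[1]<W else i[:,:W]
im=np.vstack([f(a),f(b[:150]),f(cc[:150])]);print(im.shape);cv2.imwrite("pics/m1.png",im)
E
```

```text
(600, 800, 3)
```

View pics/m1.png

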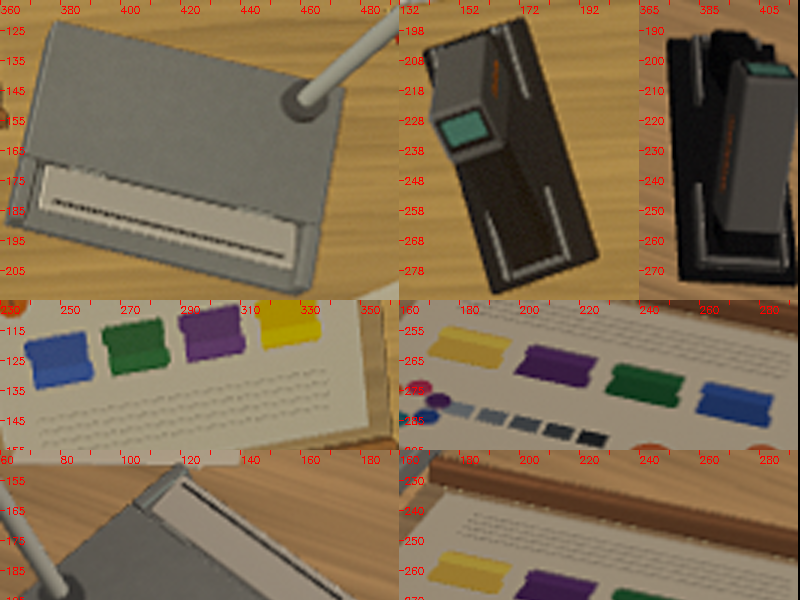

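The montage confirms the black cradle with the meter: top-view raw corners (140.7,204.7), (173.3,193.7), (198.3,274), (164,285.7). The barrel's top-rear edge runs (142.5,227.5)-(162,221.5), nose away from the robot. Bar corners are (375,169), (372.7,184), (457,205), (460,189), and green sits at about (275.7,120.5) in top and (242,273) in scene.

Run:
```python
from h import *
np.set_printoptions(precision=4,suppress=True)
t=cv2.imread("raw_top.png");s=cv2.imread("raw_scene.png")
def col(im,lo,hi,box):
    x,y,w,h=box;m=cv2.inRange(cv2.cvtColor(im[y:y+h,x:x+w],cv2.COLOR_BGR2HSV),lo,hi)
    r=cv2.boundingRect(m);M=cv2.moments(m,True);return np.array([M["m10"]/M["m00"]+x,M["m01"]/M["m00"]+y]),M["m00"]
R={"g":((50,90,30),(85,255,255)),"b":((105,90,50),(120,255,255)),"p":((125,60,30),(160,255,255)),"y":((20,150,100),(32,255,255))}
bt={"b":(233,110,30,30),"g":(262,106,26,28),"p":(288,102,25,28),"y":(312,98,28,28)}
bs={"b":(256,268,35,25),"g":(226,260,33,25),"p":(195,254,32,25),"y":(168,249,32,25)}
P={}
for k in R:
    a,n1=col(t,*R[k],bt[k]);b,n2=col(s,*R[k],bs[k]);P[k],e=tri(a,b);print(k,a,b,n1,n2,P[k],e)
row=P["y"]-P["b"];print("row len/3",np.linalg.norm(row)/3,"angle",np.degrees(np.arctan2(row[1],row[0])))
print("green@z.1",atz("top",col(t,*R["g"],bt["g"])[0],.1),atz("scene",col(s,*R["g"],bs["g"])[0],.1))
print("bar")
c=[atz("top",p,z) for p,z in [((375,169.3),.036),((372.7,184.3),.046),((457.3,205),.046),((460,189),.036)]]
for i in range(4):print(c[i],np.linalg.norm(c[i]-c[i-1]))
print("lamp rear",atz("top",(378.3,121.7),.034),atz("top",(475,144.3),.034))
v=c[0]-c[3]+c[1]-c[2];print("bar y ang",np.degrees(np.arctan2(v[1],v[0])))
print("cradle")
for z in(.012,.026):
    c=[atz("top",p,z) for p in [(140.7,204.7),(173.3,193.7),(198.3,274),(164,285.7)]]
    for i in range(4):print(c[i],np.linalg.norm(c[i]-c[i-1]))
    print("ctr",np.mean(c,0)); v=c[0]-c[3]+c[1]-c[2];print(np.degrees(np.arctan2(v[1],v[0])))
e=[atz("top",p,.154) for p in((142.5,227.5),(162,221.5))];print("edge",e,np.linalg.norm(e[0]-e[1]),[proj("scene",q) for q in e])
```

```text
g [274.955  120.2026] [241.6128 273.2681] 311.0 235.0 [ 0.6706 -0.0202  0.0995] 0.0025765231894759122
b [249.5065 124.6742] [271.5306 279.5755] 310.0 245.0 [0.6619 0.041  0.0997] 0.0025905075359154385
p [300.5065 115.7792] [212.0992 266.7355] 308.0 242.0 [ 0.6791 -0.0819  0.0997] 0.0024210692422773172
y [325.5789 111.4211] [183.1025 260.4057] 323.0 244.0 [ 0.6877 -0.1431  0.0996] 0.0032316482818448857
row len/3 0.061986183307852605 angle -82.03143274168129
green@z.1 [ 0.67  -0.019  0.1  ] [ 0.6711 -0.0214  0.1   ]
bar
[ 0.5562 -0.2619  0.036 ] 0.2113657604128745
[ 0.5152 -0.2504  0.046 ] 0.043787246188441035
[ 0.4542 -0.4483  0.046 ] 0.2071139119114264
[ 0.4961 -0.4646  0.036 ] 0.04603213904923761
lamp rear [ 0.6831 -0.2825  0.034 ] [ 0.6105 -0.5184  0.034 ]
bar y ang 73.16944100970453
cradle
[0.4984 0.3261 0.012 ] 0.21177750187288097
[0.5231 0.2449 0.012 ] 0.08490452037704219
[0.3197 0.1825 0.012 ] 0.21275674795424024
[0.2956 0.2648 0.012 ] 0.08575086868509102
ctr [0.4092 0.2546 0.012 ]
16.94426558249408
[0.4949 0.3215 0.026 ] 0.20893195198622339
[0.5193 0.2414 0.026 ] 0.08376370019454409
[0.3186 0.1798 0.026 ] 0.20989804042075436
[0.2949 0.261  0.026 ] 0.0845986765376262
ctr [0.4069 0.2509 0.026 ]
16.944265582494072
edge [array([0.4126, 0.2742, 0.154 ]), array([0.4238, 0.2328, 0.154 ])] 0.04286853318046418 [array([418.7436, 201.5835]), array([398.4028, 199.8604])]
```

Everything checks out: swatch row 62 mm apart at z 0.0995, bar 210 mm long, meter edge 43 mm wide. Green is at (0.671,-0.020,0.100) with easel yaw 8°, the bar's press point is (0.497,-0.354) with lamp yaw -17°, and the cradle yaw is 17°. I'll move to the lamp first.

{"name": "servo_tool", "arguments": {
  "series": [
    [[-241, -319, 0], 0],
    [[-241, -319, 0], 0],
    [[-241, -319, 0], 0],
    [[-241, -319, 0], 0],
    [[-241, -319, 0], 0],
    [[-241, -319, 0], 0],
    [[-241, -319, 0], 0],
    [[-241, -319, 0], 0],
    [[-241, -319, 0], 0],
    [[-241, -319, 0], 0]
  ],
  "fingers": 0
}}

```text
clock: 0.93
ee_pos: [0.2938, 0.1562, 0.2187]
orientation: [[-0.964, 0.265, 0.0], [0.265, 0.964, -0.0], [-0.0, -0.0, -1.0]]
wrist_force: [0.3, 1.8, 0.4]
opening: 0.0307
grasp_force: 0.0
```

{"name": "servo_tool", "arguments": {
  "series": [
    [[-240, -318, 0], 0],
    [[-240, -318, 0], 0],
    [[-240, -318, 0], 0],
    [[-240, -318, 0], 0],
    [[-240, -318, 0], 0],
    [[-240, -318, 0], 0],
    [[-240, -318, 0], 0],
    [[-240, -318, 0], 0],
    [[-240, -318, 0], 0],
    [[-240, -318, 0], 0]
  ]
}}

```text
clock: 1.77
ee_pos: [0.4415, -0.2148, 0.2183]
orientation: [[-0.964, 0.266, 0.0], [0.266, 0.964, -0.001], [-0.0, -0.0, -1.0]]
wrist_force: [-0.3, 0.7, -0.3]
opening: 0.0006
grasp_force: 0.0
```

{"name": "servo_tool", "arguments": {
  "series": [
    [[-92, -122, 0], 1.6],
    [[-92, -122, 0], 1.6],
    [[-92, -122, 0], 1.6],
    [[-92, -122, 0], 1.6],
    [[-92, -122, 20], 1.6],
    [[-92, -122, 50], 1.6],
    [[-92, -122, 80], 1.6],
    [[-92, -122, 100], 1.6],
    [[-92, -122, 100], 1.6],
    [[-92, -122, 100], 1.6]
  ]
}}

```text
clock: 2.6
ee_pos: [0.4969, -0.353, 0.1182]
orientation: [[-0.957, 0.292, -0.001], [0.292, 0.957, 0.001], [0.002, 0.001, -1.0]]
wrist_force: [0.3, -0.2, 0.9]
opening: 0.0003
grasp_force: 0.0
```

```bash
cat >> h.py <<'E'
def to(x,y,z):
    s=arm.sense();d=np.array([x,y,z])-s["ee_pos"];return np.round(s["orientation"].T@d*1000,1)
E
python3 - <<'E'
from h import *
s=arm.sense();print(s["clock"],s["ee_pos"],s["orientation"],to(.497,-.354,.042))
a=crop(arm.snapshot("top")[:,:,::-1],360,115,133,100,3);b=crop(arm.snapshot("scene")[:,:,::-1],60,120,133,100,3)
cv2.imwrite("pics/l1.png",np.hstack([a,b]))
E
```

```text
2.6 [ 0.49693161 -0.35295387  0.11821191] [[-9.56564774e-01  2.91516142e-01 -1.47393735e-03]
 [ 2.91514521e-01  9.56565625e-01  1.22021239e-03]
 [ 1.76562941e-03  7.37538044e-04 -9.99998169e-01]] [-0.5 -1.  76.2]
```

View pics/l1.png

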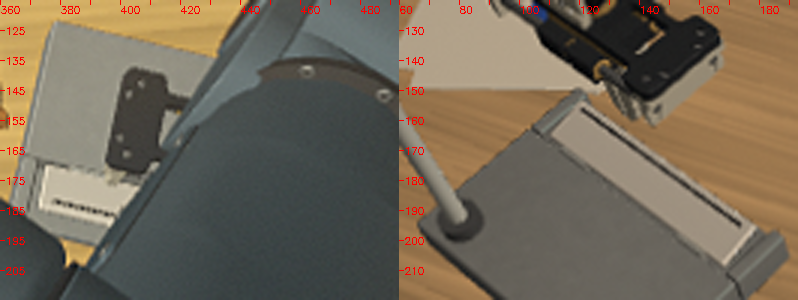

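The scene crop shows the gripper hanging above the bar, with the front edge running (120,155)-(179,197) and the rear edge (111,163)-(169,208). I'll check the middle from this view.

Run:
```python
from h import *
c=[atz("scene",p,z) for p,z in [((111.3,163.3),.036),((120.3,155),.046),((179.3,196.7),.046),((168.7,208.3),.036)]]
for i in range(4):print(c[i],np.linalg.norm(c[i]-c[i-1]))
print(np.mean(c,0))
```

```text
[ 0.49191594 -0.46190843  0.036     ] 0.2111514742083319
[ 0.46644311 -0.4474268   0.046     ] 0.030960979737384903
[ 0.52474061 -0.24810582  0.046     ] 0.2076714993961306
[ 0.55769123 -0.26126308  0.036     ] 0.036862676075528227
[ 0.51019772 -0.35467603  0.041     ]
```

{"name": "servo_tool", "arguments": {
  "series": [
    [[-2, 0, 25], 0],
    [[-2, 0, 50], 0],
    [[-2, 0, 66], 0],
    [[-2, 0, 72], 0],
    [[-2, 0, 75], 0],
    [[-2, 0, 77], 0],
    [[-2, 0, 79], 0],
    [[-2, 0, 81], 0],
    [[-2, 0, 82.5], 0],
    [[-2, 0, 83.5], 0]
  ]
}}

```text
clock: 3.53
ee_pos: [0.4993, -0.354, 0.0356]
orientation: [[-0.957, 0.291, 0.0], [0.291, 0.957, -0.001], [-0.001, -0.0, -1.0]]
wrist_force: [-2.3, -0.4, 2.4]
opening: 0.0004
grasp_force: 1.5
```

{"name": "servo_tool", "arguments": {
  "series": [
    [[0, 0, 0.5], 0],
    [[0, 0, 1], 0],
    [[0, 0, 1], 0]
  ]
}}

```text
clock: 3.78
ee_pos: [0.4992, -0.3539, 0.0343]
orientation: [[-0.957, 0.291, 0.0], [0.291, 0.957, -0.0], [-0.0, -0.0, -1.0]]
wrist_force: [-2.4, -1.1, 3.4]
opening: 0.0004
grasp_force: 1.6
```

Still moving; I'll press further until it hits the stop.

{"name": "servo_tool", "arguments": {
  "series": [
    [[0, 0, 0.5], 0],
    [[0, 0, 1], 0],
    [[0, 0, 1.5], 0],
    [[0, 0, 1.5], 0]
  ]
}}

```text
clock: 4.12
ee_pos: [0.4993, -0.354, 0.034]
orientation: [[-0.957, 0.291, 0.0], [0.291, 0.957, -0.0], [-0.0, -0.0, -1.0]]
wrist_force: [-6.8, 1.5, 17.1]
opening: 0.0005
grasp_force: 8.3
```

Hard stop at 17 N and z 0.034, so the bar is fully down. I'll retreat and look from above.

{"name": "servo_tool", "arguments": {
  "series": [
    [[0, 0, -3], 0],
    [[0, 0, -15], 0],
    [[0, 0, -45], 0],
    [[0, 0, -80], 0],
    [[0, 0, -115], 0],
    [[0, 0, -150], 0],
    [[0, 0, -190], 0],
    [[0, 0, -190], 0],
    [[0, 0, -190], 0]
  ],
  "fingers": 1
}}

```text
clock: 4.87
ee_pos: [0.5, -0.3542, 0.2253]
orientation: [[-0.957, 0.291, 0.004], [0.291, 0.957, -0.003], [-0.004, -0.002, -1.0]]
wrist_force: [0.5, 0.3, -1.0]
opening: 0.0559
grasp_force: 0.0
```

Run:
```python
from h import *
b=crop(arm.snapshot("scene")[:,:,::-1],0,70,200,150,4)
cv2.imwrite("pics/l2.png",b)
s=arm.sense();print(s["clock"],s["ee_pos"],s["orientation"],to(.2,.1,.26))
```

```text
4.9167 [ 0.49924132 -0.35359639  0.22313875] [[-9.56612690e-01  2.91361015e-01  9.58992559e-04]
 [ 2.91360682e-01  9.56613155e-01 -4.72763681e-04]
 [-1.05512980e-03 -1.72839010e-04 -9.99999428e-01]] [418.4 346.7 -37.4]
```

View pics/l2.png

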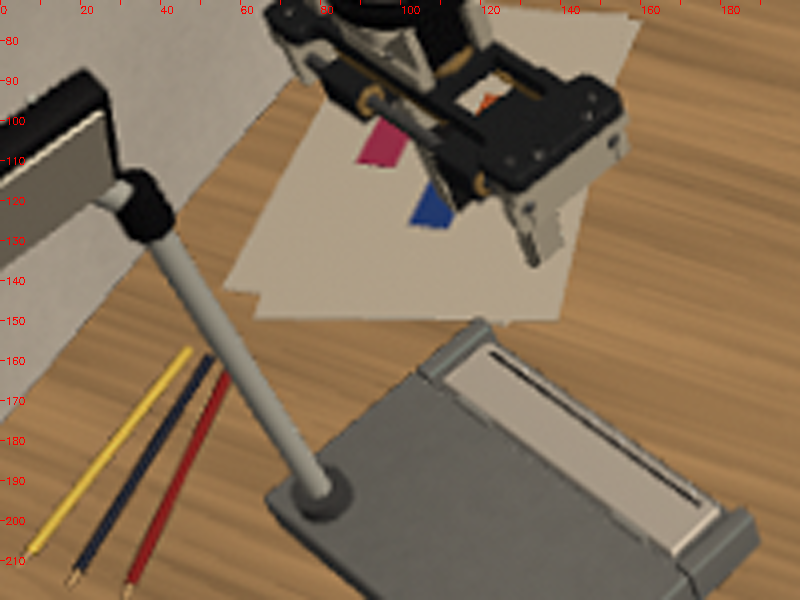

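The bar now lies flush between its rails with both ends level: front edge (123,157)-(176,197), no gap visible. Next I go above the meter.

{"name": "servo_tool", "arguments": {
  "series": [
    [[160, 366, -30], 0],
    [[160, 366, -30], 0],
    [[160, 366, -30], 0],
    [[160, 366, -30], 0],
    [[160, 366, -30], 0],
    [[160, 366, -30], 0],
    [[160, 366, -30], 0],
    [[160, 366, -30], 0],
    [[160, 366, -30], 0],
    [[160, 366, -30], 0]
  ],
  "fingers": 1
}}

```text
clock: 5.75
ee_pos: [0.4512, 0.046, 0.2516]
orientation: [[-0.957, 0.29, -0.003], [0.29, 0.957, 0.001], [0.003, -0.0, -1.0]]
wrist_force: [-0.1, -0.6, -0.1]
opening: 0.093
grasp_force: 0.0
```

{"name": "servo_tool", "arguments": {
  "series": [
    [[87, 197, 0], -34],
    [[87, 197, 0], -34],
    [[87, 197, 0], -34],
    [[87, 197, 0], -34],
    [[87, 197, 0], -34],
    [[87, 197, 0], -34],
    [[87, 197, 0], -34],
    [[87, 197, 0], -34],
    [[87, 197, 0], -34]
  ]
}}

```text
clock: 6.5
ee_pos: [0.4269, 0.2555, 0.252]
orientation: [[-0.957, -0.291, -0.001], [-0.291, 0.957, -0.001], [0.001, -0.0, -1.0]]
wrist_force: [-0.0, 0.5, 0.2]
opening: 0.0929
grasp_force: 0.0
```

Run:
```python
from h import *
a=crop(arm.snapshot("top")[:,:,::-1],120,160,110,140,4);b=crop(arm.snapshot("scene")[:,:,::-1],350,140,90,140,4)
cv2.imwrite("pics/g1.png",np.hstack([a,b]))
s=arm.sense();print(s["clock"],s["ee_pos"],s["orientation"],to(.427,.257,.088))
print("jar",atz("top",(232,222),.085))
```

```text
6.6 [0.42720353 0.25545807 0.25239815] [[-9.56722888e-01 -2.91000182e-01 -4.58168141e-04]
 [-2.91000043e-01  9.56722977e-01 -3.46422642e-04]
 [ 5.39149039e-04 -1.98103521e-04 -9.99999835e-01]] [ -0.3   1.6 164.4]
jar [0.42944209 0.09053661 0.085     ]
```

View pics/g1.png

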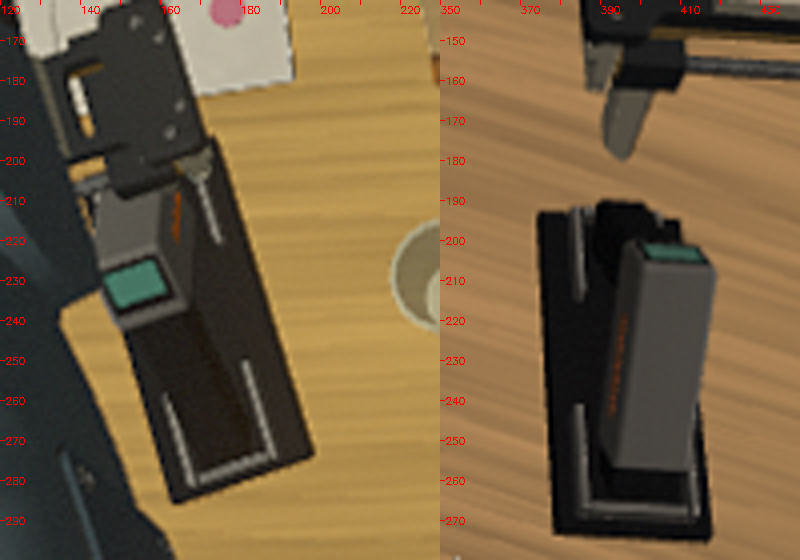

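The top crop shows the rear face (screen) with its top edge at raw (144.5,226)-(162,220.5) and its bottom edge at (150.5,242)-(167.5,238). The scene crop gives the top edge at (399.5,204.5)-(418.7,207). I'll triangulate the grip.

Run:
```python
from h import *
np.set_printoptions(precision=4,suppress=True)
for a,b in [((144.5,226),(418.7,207)),((162,220.5),(399.5,204.5)),((150.5,242),(415.5,201.3)),((167.5,238),(401,200))]:print(tri(a,b))
# model: grip G, yaw, pitch 50 -> corner pixels
from scipy.optimize import least_squares
obs=[("top",(144.5,226)),("top",(162,220.5)),("top",(150.5,242)),("top",(167.5,238)),("scene",(418.7,207)),("scene",(399.5,204.5)),("scene",(415.5,201.3)),("scene",(401,200))]
L=[(-.042,.022,.023),(-.042,-.022,.023),(-.042,.022,-.023),(-.042,-.022,-.023)]*2
def R(y,p):
    c,s=np.cos(y),np.sin(y);return np.array([[c,-s,0],[s,c,0],[0,0,1]])@np.array([[np.cos(p),0,np.sin(p)],[0,1,0],[-np.sin(p),0,np.cos(p)]])
f=lambda v:np.concatenate([proj(n,v[:3]+R(v[3],np.radians(50))@np.array(l))-uv for (n,uv),l in zip(obs,L)])
r=least_squares(f,[.427,.256,.107,.29]);print(r.x,np.degrees(r.x[3]),r.fun.reshape(-1,2))
```

```text
(array([0.4178, 0.2762, 0.1414]), np.float64(0.004306371434783745))
(array([0.4278, 0.2369, 0.144 ]), np.float64(0.0026941983571605196))
(array([0.3866, 0.2705, 0.114 ]), np.float64(0.003725607643533549))
(array([0.3938, 0.2368, 0.1112]), np.float64(0.009751504471269073))
[0.433  0.2597 0.0949 0.1697] 9.724395704941802 [[-2.7225 -0.7584]
 [-0.1158  0.4803]
 [-2.1681  0.9336]
 [ 0.472   0.7279]
 [ 0.4612  1.213 ]
 [-1.09    0.303 ]
 [ 0.5398  0.4075]
 [-4.8195 -1.5434]]
```

The triangulated top edge is at z of about 0.142, while the spec implies 0.154. I'll project both hypotheses and compare them with the barrel's front edge too: scene (390,255)-(412.5,258).

Run:
```python
from h import *
np.set_printoptions(precision=1,suppress=True)
def R(y,p):
    c,s=np.cos(y),np.sin(y);return np.array([[c,-s,0],[s,c,0],[0,0,1]])@np.array([[np.cos(p),0,np.sin(p)],[0,1,0],[-np.sin(p),0,np.cos(p)]])
for G in [(.427,.257,.107),(.433,.259,.095),(.430,.258,.101)]:
  for yaw in (17,12):
    Q=[np.array(G)+R(np.radians(yaw),np.radians(50))@np.array(l) for l in [(-.042,.022,.023),(-.042,-.022,.023),(-.042,.022,-.023),(-.042,-.022,-.023),(.078,.022,.023),(.078,-.022,.023)]]
    print(G,yaw);print("top",*[proj("top",q) for q in Q]);print("sce",*[proj("scene",q) for q in Q])
t=cv2.imread("raw_top.png");s=cv2.imread("raw_scene.png")
cv2.imwrite("pics/g2.png",np.hstack([crop(t,132,185,50,75,8),crop(s,380,190,50,75,8)]))
```

```text
(0.427, 0.257, 0.107) 17
top [142. 228.] [161.8 221.2] [150.6 245.3] [170.  238.6] [145.6 204.7] [163.4 198.7]
sce [419.4 201.4] [398.5 200.2] [414.2 194.9] [394.2 193.8] [411.7 253.8] [391.6 252.7]
(0.427, 0.257, 0.107) 12
top [141.4 227.3] [161.6 222.1] [148.7 245. ] [168.4 240. ] [147.9 203.2] [166.  198.7]
sce [419.8 202.2] [398.9 199.5] [416.  195.8] [396.  193.2] [409.  254.3] [388.9 251.6]
(0.433, 0.259, 0.095) 17
top [142.9 226.3] [162.4 219.6] [151.4 243.4] [170.5 236.8] [146.4 203.4] [164.  197.5]
sce [418.2 206.9] [397.6 205.8] [413.1 200.3] [393.3 199.1] [410.6 258.8] [390.7 257.7]
(0.433, 0.259, 0.095) 12
top [142.3 225.6] [162.3 220.5] [149.5 243.1] [169.  238.1] [148.6 202. ] [166.5 197.5]
sce [418.7 207.7] [397.9 205. ] [415.  201.2] [395.1 198.6] [408.  259.3] [388.  256.6]
(0.43, 0.258, 0.101) 17
top [142.4 227.1] [162.1 220.4] [151.  244.4] [170.2 237.7] [146.  204.1] [163.7 198.1]
sce [418.8 204.2] [398. 203.] [413.7 197.6] [393.8 196.5] [411.2 256.3] [391.2 255.2]
(0.43, 0.258, 0.101) 12
top [141.9 226.4] [162.  221.3] [149.1 244. ] [168.7 239. ] [148.3 202.6] [166.3 198.1]
sce [419.2 205. ] [398.4 202.3] [415.5 198.5] [395.5 195.9] [408.5 256.8] [388.5 254.2]
```

View pics/g2.png

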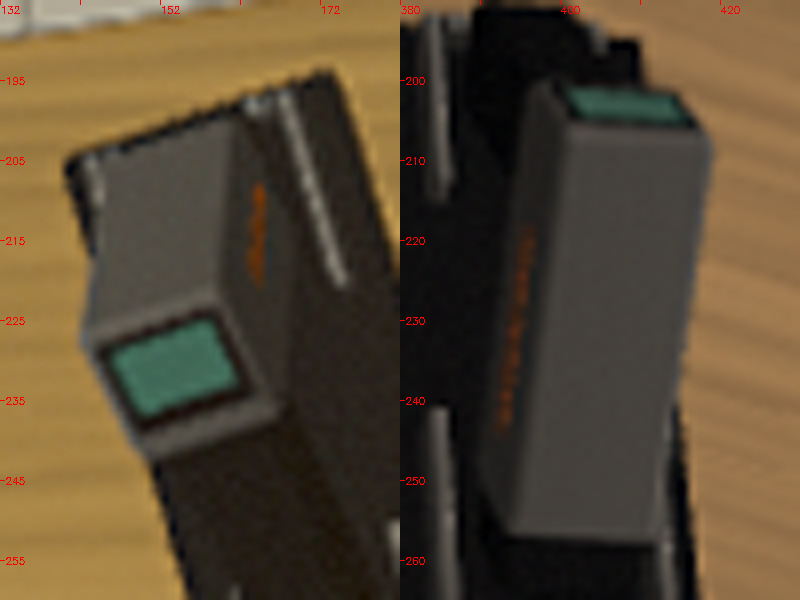

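At 8x the barrel corners read as follows:
- **Top view:** (142.4,226.9), (159.5,221.9), (151.4,242.3), (167.6,235.6).
- **Scene view:** (419,207.5), (401.2,205.6), (415,201.3), (398,200.6); front edge (412.5,258), (395,256.9).

I'll fit pose and visible size together.

Run:
```python
from h import *
from scipy.optimize import least_squares
np.set_printoptions(precision=4,suppress=True)
def R(y,p):
    c,s=np.cos(y),np.sin(y);return np.array([[c,-s,0],[s,c,0],[0,0,1]])@np.array([[np.cos(p),0,np.sin(p)],[0,1,0],[-np.sin(p),0,np.cos(p)]])
obs=[("top",(142.4,226.9),0,1,1),("top",(159.5,221.9),0,-1,1),("top",(151.4,242.3),0,1,-1),("top",(167.6,235.6),0,-1,-1),("top",(161.4,200),1,-1,1),
("scene",(419,207.5),0,1,1),("scene",(401.2,205.6),0,-1,1),("scene",(415,201.3),0,1,-1),("scene",(398,200.6),0,-1,-1),("scene",(412.5,258),1,1,1),("scene",(395,256.9),1,-1,1)]
def f(v,fixp=None):
    p=v[7] if fixp is None else fixp
    return np.concatenate([proj(n,v[:3]+R(v[3],p)@np.array([-.042+v[6]*a,v[4]*b,v[5]*c]))-uv for n,uv,a,b,c in obs])
for fp in(None,np.radians(50)):
    r=least_squares(lambda v:f(v,fp),[.43,.258,.1,.29,.022,.023,.12,.87]);print(r.x,np.degrees(r.x[[3,7]]),np.sqrt(np.mean(r.fun**2)))
# cradle corners in scene for yaw/centre
c=[atz("scene",p,.005) for p in [(375.5,193.5),(378.5,274),(417,274.5)]];print(c,np.linalg.norm(c[0]-c[1]),np.linalg.norm(c[2]-c[1]))
c=[atz("top",p,.005) for p in [(140.7,204.7),(173.3,193.7),(198.3,274),(164,285.7)]];print(c,np.mean(c,0))
```

```text
[0.4325 0.2644 0.0941 0.3136 0.0192 0.0199 0.1176 0.8748] [17.9656 50.125 ] 0.5681604402243814
[0.4325 0.2644 0.0941 0.3128 0.0192 0.0199 0.1175 0.87  ] [17.9234 49.8473] 0.5684211769074675
[array([0.3213, 0.1857, 0.005 ]), array([0.5293, 0.2454, 0.005 ]), array([0.5001, 0.3281, 0.005 ])] 0.21638893617937385 0.08770298194164405
[array([0.5001, 0.3284, 0.005 ]), array([0.525 , 0.2466, 0.005 ]), array([0.3203, 0.1838, 0.005 ]), array([0.296 , 0.2667, 0.005 ])] [0.4104 0.2564 0.005 ]
```

The fit is good (0.57 px): yaw 18°, pitch 50°, with the barrel axis through (0.4325,0.264,0.094). Taking grip height 0.107 on that axis gives (0.422,0.261,0.107), since a lower grip would put the lens under the cradle floor. Descending now.

{"name": "servo_tool", "arguments": {
  "series": [
    [[3, 7, 15], 0],
    [[3, 7, 45], 0],
    [[3, 7, 75], 0],
    [[3, 7, 105], 0],
    [[3, 7, 130], 0],
    [[3, 7, 147], 0],
    [[3, 7, 157], 0],
    [[3, 7, 162], 0],
    [[3, 7, 164], 0],
    [[3, 7, 164], 0]
  ],
  "fingers": 1
}}

```text
clock: 7.43
ee_pos: [0.4225, 0.2625, 0.0891]
orientation: [[-0.956, -0.293, 0.001], [-0.293, 0.956, 0.0], [-0.001, 0.0, -1.0]]
wrist_force: [0.7, -0.8, -0.7]
opening: 0.0929
grasp_force: 0.0
```

{"name": "servo_tool", "arguments": {
  "series": [
    [[0, 0, 0], 0],
    [[0, 0, 0], 0],
    [[0, 0, 0], 0],
    [[0, 0, 0], 0],
    [[0, 0, 0], 0]
  ],
  "fingers": 0.58
}}

```text
clock: 7.85
ee_pos: [0.4221, 0.2627, 0.0889]
orientation: [[-0.956, -0.293, 0.0], [-0.293, 0.956, 0.0], [-0.001, 0.0, -1.0]]
wrist_force: [0.2, 0.2, -0.1]
opening: 0.0641
grasp_force: 0.0
```

{"name": "servo_tool", "arguments": {
  "series": [
    [[0, 0, 0], 0],
    [[0, 0, 0], 0],
    [[0, 0, 0], 0],
    [[0, 0, 0], 0]
  ],
  "fingers": 0.51
}}

```text
clock: 8.18
ee_pos: [0.4221, 0.2626, 0.0886]
orientation: [[-0.956, -0.293, 0.0], [-0.293, 0.956, -0.0], [0.0, -0.0, -1.0]]
wrist_force: [-0.2, -1.8, 1.3]
opening: 0.0477
grasp_force: 0.4
```

Light touch from the -y finger only, so the meter sits about 2 mm toward -y. I'll centre, then close.

{"name": "servo_tool", "arguments": {
  "series": [
    [[0, -1, 0], 0],
    [[0, -2, 0], 0],
    [[0, -2, 0], 0]
  ]
}}

```text
clock: 8.43
ee_pos: [0.4227, 0.2605, 0.0886]
orientation: [[-0.956, -0.293, -0.0], [-0.293, 0.956, -0.0], [0.0, -0.0, -1.0]]
wrist_force: [-0.1, -0.6, 0.1]
opening: 0.0476
grasp_force: 0.0
```

{"name": "servo_tool", "arguments": {
  "series": [
    [[0, 0, 0], 0],
    [[0, 0, 0], 0],
    [[0, 0, 0], 0],
    [[0, 0, 0], 0],
    [[0, 0, 0], 0],
    [[0, 0, 0], 0]
  ],
  "fingers": 0.3
}}

```text
clock: 8.93
ee_pos: [0.4226, 0.2607, 0.0886]
orientation: [[-0.956, -0.293, -0.0], [-0.293, 0.956, 0.0], [0.0, 0.0, -1.0]]
wrist_force: [-0.4, 0.8, 0.5]
opening: 0.0438
grasp_force: 30.0
```

Gripped at 43.8 mm with 30 N. I'll lift gently.

{"name": "servo_tool", "arguments": {
  "series": [
    [[0, 0, -2], 0],
    [[0, 0, -6], 0],
    [[0, 0, -13], 0],
    [[0, 0, -24], 0],
    [[0, 0, -40], 0],
    [[0, 0, -60], 0],
    [[0, 0, -85], 0],
    [[0, 0, -108], 0],
    [[0, 0, -128], 0],
    [[0, 0, -142], 0]
  ]
}}

```text
clock: 9.77
ee_pos: [0.4228, 0.2608, 0.2332]
orientation: [[-0.956, -0.293, 0.002], [-0.293, 0.956, 0.001], [-0.002, 0.0, -1.0]]
wrist_force: [-0.2, 0.2, -3.4]
opening: 0.0436
grasp_force: 30.0
```

{"name": "servo_tool", "arguments": {
  "series": [
    [[0, 0, -8], 0],
    [[0, 0, -12], 0],
    [[0, 0, -14], 0],
    [[0, 0, -14], 0]
  ]
}}

```text
clock: 10.1
ee_pos: [0.4224, 0.2606, 0.2443]
orientation: [[-0.956, -0.293, -0.001], [-0.293, 0.956, -0.0], [0.001, -0.0, -1.0]]
wrist_force: [-0.3, -0.4, -3.6]
opening: 0.0441
grasp_force: 30.0
```

Run:
```python
from h import *
S=arm.snapshot("scene")[:,:,::-1];T=arm.snapshot("top")[:,:,::-1];cv2.imwrite("raw_s2.png",S);cv2.imwrite("raw_t2.png",T)
s=arm.sense();print(s["clock"],s["ee_pos"],s["opening"],s["wrist_force"])
print(proj("scene",s["ee_pos"]),proj("top",s["ee_pos"]))
cv2.imwrite("pics/g3.png",np.hstack([crop(T,100,150,80,110,5),crop(S,370,110,80,110,5)]))
```

```text
10.2 [0.42228258 0.26050665 0.24379786] 0.04378474359614669 [-0.0316381  -1.06020531 -2.81846286]
[423.00693233 178.72996379] [134.89024121 214.10630775]
```

View pics/g3.png

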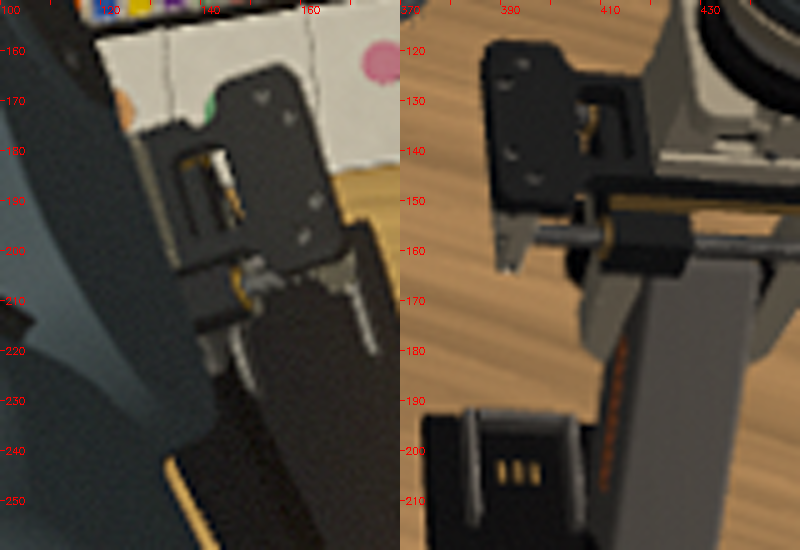

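The meter hangs unsagged between the fingers, barrel at about (425,190) in the scene, and the black cradle well is empty. I'll carry it to a 120 mm stand-off in front of the green swatch at yaw 8°, then check.

{"name": "servo_tool", "arguments": {
  "series": [
    [[0, -6, -3], 0],
    [[0, -18, -6], 1],
    [[-1, -38, -9], 2],
    [[-2, -64, -11], 3],
    [[-3, -92, -11.5], 4],
    [[-4, -120, -11.5], 5],
    [[-5, -148, -11.5], 6],
    [[-6, -176, -11.5], 7],
    [[-7, -204, -11.5], 8],
    [[-8, -232, -11.5], 9]
  ]
}}

```text
clock: 11.03
ee_pos: [0.4984, 0.0388, 0.2562]
orientation: [[-0.99, -0.138, -0.0], [-0.138, 0.99, -0.0], [0.0, -0.0, -1.0]]
wrist_force: [0.5, 0.2, -3.8]
opening: 0.0439
grasp_force: 30.0
```

Run:
```python
from h import *
s=arm.sense();print(s["clock"],s["ee_pos"],s["orientation"],to(.5255,-.0406,.2553))
```

```text
11.0333 [0.49843074 0.03882148 0.25624496] [[-9.90438379e-01 -1.37955830e-01 -7.93623360e-05]
 [-1.37955807e-01  9.90438354e-01 -2.51003301e-04]
 [ 1.13230870e-04 -2.37654808e-04 -9.99999965e-01]] [-15.9 -82.4   1. ]
```

{"name": "servo_tool", "arguments": {
  "series": [
    [[-4, -22, 1], 0],
    [[-8, -42, 1], 0],
    [[-12, -58, 1], 0],
    [[-14, -70, 1], 0],
    [[-16, -78, 1], 0],
    [[-16, -82, 1], 0],
    [[-16, -82, 1], 0],
    [[-16, -82, 1], 0]
  ]
}}

```text
clock: 11.7
ee_pos: [0.5254, -0.0374, 0.2551]
orientation: [[-0.99, -0.14, -0.0], [-0.14, 0.99, 0.0], [0.0, 0.0, -1.0]]
wrist_force: [-0.8, 0.2, -4.8]
opening: 0.0442
grasp_force: 30.0
```

Run:
```python
from h import *
np.set_printoptions(precision=4,suppress=True)
S=arm.snapshot("scene")[:,:,::-1];T=arm.snapshot("top")[:,:,::-1];cv2.imwrite("raw_s3.png",S);cv2.imwrite("raw_t3.png",T)
s=arm.sense();print(s["clock"],s["ee_pos"],np.degrees(np.arctan2(s["orientation"][1,1],s["orientation"][0,1])))
G=s["ee_pos"]+[0,0,.0188];y,p=np.radians([8,50]);a=np.array([np.cos(p)*np.cos(y),np.cos(p)*np.sin(y),-np.sin(p)])
for d in(-.025,.0925,.108,.125):print(d,G+a*d,proj("scene",G+a*d),proj("top",G+a*d))
cv2.imwrite("pics/g4.png",np.hstack([crop(T,230,90,75,120,5),crop(S,205,180,85,120,5)]))
```

```text
11.8 [ 0.5255 -0.0371  0.2552] 98.09532972436352
-0.025 [ 0.5095 -0.0393  0.2931] [260.5795 152.0012] [287.65   156.0065]
0.0925 [ 0.5843 -0.0288  0.2031] [252.4083 211.3832] [280.4664 137.1474]
0.108 [ 0.5942 -0.0274  0.1913] [251.3851 218.858 ] [279.64   134.9777]
0.125 [ 0.605  -0.0259  0.1782] [250.2772 226.9607] [278.7616 132.6712]
```

View pics/g4.png

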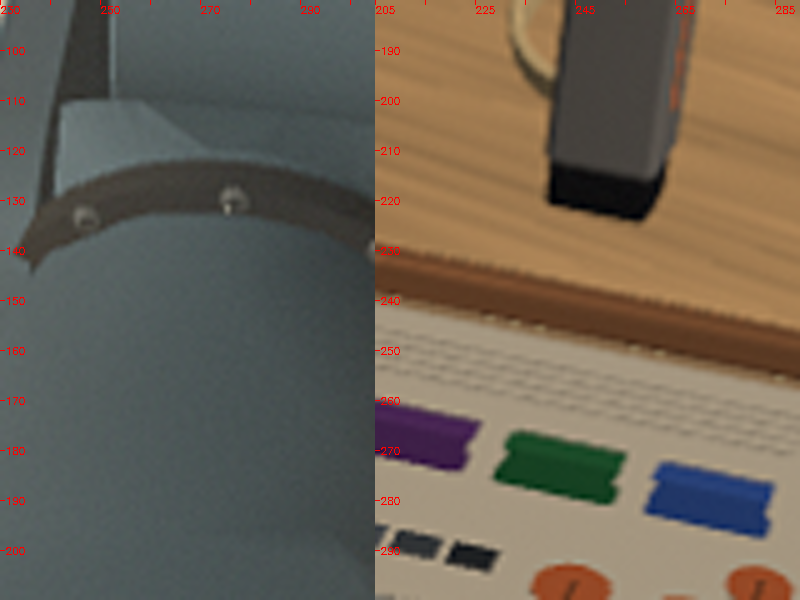

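The scene crop shows the barrel's front top edge at raw (240.6,212.6)-(262,216.4) and the black nose's front top edge at (240,220.6)-(259,224). The nose is therefore short, about 16 mm, which confirms the grip hypothesis. The top view is blocked by the arm. I'll check this against the model.

Run:
```python
from h import *
np.set_printoptions(precision=1,suppress=True)
def R(y,p):
    c,s=np.cos(y),np.sin(y);return np.array([[c,-s,0],[s,c,0],[0,0,1]])@np.array([[np.cos(p),0,np.sin(p)],[0,1,0],[-np.sin(p),0,np.cos(p)]])
G=arm.sense()["ee_pos"]+[0,0,.0188]
for p in(47,50,53,55):
    M=R(np.radians(8.1),np.radians(p));print(p,*[proj("scene",G+M@np.array(l)) for l in[(.0925,-.0192,.020),(.0925,.0192,.020),(.108,-.017,.017),(.108,.017,.017),(.108,-.02,.02),(.108,.02,.02)]])
y,p=np.radians([8,50]);a=np.array([np.cos(p)*np.cos(y),np.cos(p)*np.sin(y),-np.sin(p)])
t=np.array([.6706,-.0202,.0995])-a*.208-[0,0,.0188];print(np.round(t,4),to(*t))
```

```text
47 [239.7 213. ] [259.7 216.9] [240.2 220.6] [257.7 224.1] [238.3 220.7] [258.9 224.8]
50 [240.3 212.8] [260.1 216.7] [240.8 220.1] [258.2 223.6] [238.9 220.3] [259.4 224.4]
53 [240.8 212.4] [260.5 216.3] [241.5 219.5] [258.8 222.9] [239.6 219.8] [260.  223.8]
55 [241.2 212.1] [260.9 216. ] [241.9 219. ] [259.1 222.4] [240.  219.3] [260.3 223.4]
[ 0.5 -0.   0.2] [-12.4  -3.5  15.2]
```

The model matches the picture within about 0.5 px at pitch 50°. Now I move to 100 mm and hold.

{"name": "servo_tool", "arguments": {
  "series": [
    [[-2, -1, 2], 0],
    [[-5, -2, 5], 0],
    [[-8, -2.5, 9], 0],
    [[-10.5, -3, 12.5], 0],
    [[-12, -3.5, 14.5], 0],
    [[-12.4, -3.5, 15.2], 0],
    [[-12.4, -3.5, 15.2], 0],
    [[-12.4, -3.5, 15.2], 0],
    [[-12.4, -3.5, 15.2], 0]
  ]
}}

```text
clock: 12.55
ee_pos: [0.5384, -0.0395, 0.2401]
orientation: [[-0.99, -0.14, 0.0], [-0.14, 0.99, -0.0], [-0.0, -0.0, -1.0]]
wrist_force: [-0.0, -1.1, -3.9]
opening: 0.0437
grasp_force: 30.0
```

Run:
```python
from h import *
s=arm.sense();G=s["ee_pos"]+[0,0,.0188];R=s["orientation"];y=np.arctan2(R[1,1],R[0,1])-np.pi/2;p=np.radians(50)
a=np.array([np.cos(p)*np.cos(y),np.cos(p)*np.sin(y),-np.sin(p)]);print(s["clock"],np.degrees(y),"spot",G+a*.208,to(.5382,-.0388,.24))
```

```text
12.55 8.052401477769475 spot [ 0.67080242 -0.02075633  0.09954889] [0.1 0.7 0.1]
```

The spot is within 1 mm of the swatch centre, so I'll hold for about 2.9 s.

{"name": "servo_tool", "arguments": {
  "series": [
    [[0, 0, 0], 0],
    [[0, 0, 0], 0],
    [[0, 0, 0], 0],
    [[0, 0, 0], 0],
    [[0, 0, 0], 0],
    [[0, 0, 0], 0],
    [[0, 0, 0], 0],
    [[0, 0, 0], 0],
    [[0, 0, 0], 0],
    [[0, 0, 0], 0]
  ]
}}

```text
clock: 13.38
ee_pos: [0.5384, -0.0394, 0.2399]
orientation: [[-0.99, -0.14, -0.0], [-0.14, 0.99, -0.0], [0.0, -0.0, -1.0]]
wrist_force: [-0.2, -0.0, -2.9]
opening: 0.0442
grasp_force: 30.0
```

{"name": "servo_tool", "arguments": {
  "series": [
    [[0, 0, 0], 0],
    [[0, 0, 0], 0],
    [[0, 0, 0], 0],
    [[0, 0, 0], 0],
    [[0, 0, 0], 0],
    [[0, 0, 0], 0],
    [[0, 0, 0], 0],
    [[0, 0, 0], 0],
    [[0, 0, 0], 0],
    [[0, 0, 0], 0]
  ]
}}

```text
clock: 14.22
ee_pos: [0.5384, -0.0394, 0.2399]
orientation: [[-0.99, -0.14, -0.0], [-0.14, 0.99, -0.0], [0.0, -0.0, -1.0]]
wrist_force: [0.2, -0.0, -3.3]
opening: 0.0438
grasp_force: 30.0
```

{"name": "servo_tool", "arguments": {
  "series": [
    [[0, 0, 0], 0],
    [[0, 0, 0], 0],
    [[0, 0, 0], 0],
    [[0, 0, 0], 0],
    [[0, 0, 0], 0],
    [[0, 0, 0], 0],
    [[0, 0, 0], 0],
    [[0, 0, 0], 0],
    [[0, 0, 0], 0],
    [[0, 0, 0], 0]
  ]
}}

```text
clock: 15.05
ee_pos: [0.5384, -0.0394, 0.2399]
orientation: [[-0.99, -0.14, -0.0], [-0.14, 0.99, -0.0], [0.0, -0.0, -1.0]]
wrist_force: [-0.8, 0.1, -3.3]
opening: 0.0436
grasp_force: 30.0
```

Held steady for 2.5 s. Returning above the cradle.

{"name": "servo_tool", "arguments": {
  "series": [
    [[2, 6, -4], 0],
    [[4, 18, -8], -1],
    [[9, 38, -8], -2],
    [[15, 64, -8], -3],
    [[21, 92, -8], -4],
    [[28, 120, -8], -5],
    [[34, 148, -8], -6],
    [[41, 176, -8], -7],
    [[47, 204, -8], -8],
    [[54, 232, -8], -9]
  ]
}}

```text
clock: 15.88
ee_pos: [0.4512, 0.1847, 0.2486]
orientation: [[-0.955, -0.295, 0.001], [-0.295, 0.955, 0.0], [-0.001, 0.0, -1.0]]
wrist_force: [-0.0, 0.0, -3.3]
opening: 0.0438
grasp_force: 30.0
```

Run:
```python
from h import *
s=arm.sense();print(s["clock"],s["ee_pos"],s["orientation"],to(.4226,.2607,.2))
```

```text
15.8833 [0.45124282 0.18468227 0.24859836] [[-9.55401745e-01 -2.95308203e-01  7.56023953e-04]
 [-2.95307928e-01  9.55402020e-01  4.54730622e-04]
 [-8.56592495e-04  2.11190562e-04 -9.99999611e-01]] [ 5.  81.1 48.6]
```

{"name": "servo_tool", "arguments": {
  "series": [
    [[2, 22, 0], 0],
    [[3, 42, 0], 0],
    [[4, 58, 0], 0],
    [[5, 70, 5], 0],
    [[5, 77, 15], 0],
    [[5, 79, 28], 0],
    [[5, 79, 38], 0],
    [[5, 79, 45], 0],
    [[5, 79, 48], 0],
    [[5, 79, 48], 0]
  ]
}}

```text
clock: 16.72
ee_pos: [0.4244, 0.2563, 0.1992]
orientation: [[-0.956, -0.293, -0.001], [-0.293, 0.956, -0.001], [0.001, -0.0, -1.0]]
wrist_force: [0.1, -0.1, -3.3]
opening: 0.0438
grasp_force: 30.0
```

Run:
```python
from h import *
s=arm.sense();print(s["clock"],s["ee_pos"],s["orientation"][:2,1],to(.4226,.2607,.0886))
```

```text
16.7167 [0.42436115 0.25626712 0.19917083] [-0.29276263  0.95618511] [  0.2   4.8 110.6]
```

{"name": "servo_tool", "arguments": {
  "series": [
    [[0, 2, 8], 0],
    [[0, 4, 22], 0],
    [[0, 4.8, 40], 0],
    [[0, 4.8, 55], 0],
    [[0, 4.8, 66], 0],
    [[0, 4.8, 74], 0],
    [[0, 4.8, 79], 0],
    [[0, 4.8, 82], 0],
    [[0, 4.8, 83], 0],
    [[0, 4.8, 83], 0]
  ]
}}

```text
clock: 17.55
ee_pos: [0.4233, 0.2614, 0.1172]
orientation: [[-0.956, -0.293, 0.0], [-0.293, 0.956, 0.0], [-0.0, 0.0, -1.0]]
wrist_force: [-0.7, -0.5, -4.3]
opening: 0.0438
grasp_force: 30.0
```

Run:
```python
from h import *
s=arm.sense();print(s["clock"],s["ee_pos"],s["orientation"][:2,1],to(.4226,.2607,.0886),s["wrist_force"])
```

```text
17.55 [0.42327811 0.26143625 0.11718288] [-0.29329287  0.95602264] [ 0.9 -0.5 28.6] [-0.74100213 -0.48807877 -4.31232086]
```

{"name": "servo_tool", "arguments": {
  "series": [
    [[0.8, -0.5, 4], 0],
    [[0.8, -0.5, 9], 0],
    [[0.8, -0.5, 14], 0],
    [[0.8, -0.5, 18], 0],
    [[0.8, -0.5, 21], 0],
    [[0.8, -0.5, 23], 0],
    [[0.8, -0.5, 24.5], 0],
    [[0.8, -0.5, 25.5], 0],
    [[0.8, -0.5, 26], 0],
    [[0.8, -0.5, 26], 0]
  ]
}}

```text
clock: 18.38
ee_pos: [0.4225, 0.2607, 0.0909]
orientation: [[-0.956, -0.293, 0.0], [-0.293, 0.956, 0.0], [-0.0, 0.0, -1.0]]
wrist_force: [0.5, -0.5, -4.1]
opening: 0.044
grasp_force: 30.0
```

{"name": "servo_tool", "arguments": {
  "series": [
    [[0, 0, 0.5], 0],
    [[0, 0, 1], 0],
    [[0, 0, 1.5], 0],
    [[0, 0, 1.8], 0],
    [[0, 0, 1.8], 0]
  ]
}}

```text
clock: 18.8
ee_pos: [0.4224, 0.2606, 0.0891]
orientation: [[-0.956, -0.293, -0.0], [-0.293, 0.956, -0.0], [0.0, -0.0, -1.0]]
wrist_force: [-0.3, 0.5, -2.8]
opening: 0.0438
grasp_force: 30.0
```

{"name": "servo_tool", "arguments": {
  "series": [
    [[0, 0, 0.3], 0],
    [[0, 0, 0.6], 0],
    [[0, 0, 0.6], 0],
    [[0, 0, 0.6], 0]
  ]
}}

```text
clock: 19.13
ee_pos: [0.4225, 0.2607, 0.0887]
orientation: [[-0.956, -0.293, 0.0], [-0.293, 0.956, 0.0], [-0.0, -0.0, -1.0]]
wrist_force: [-0.1, -0.8, -1.1]
opening: 0.0441
grasp_force: 30.0
```

The cradle is carrying most of the weight, so I'll release in two stages.

{"name": "servo_tool", "arguments": {
  "series": [
    [[0, 0, 0.3], 0],
    [[0, 0, 0.3], 0],
    [[0, 0, 0.3], 0],
    [[0, 0, 0.3], 0],
    [[0, 0, 0.3], 0],
    [[0, 0, 0.3], 0]
  ],
  "fingers": 0.53
}}

```text
clock: 19.63
ee_pos: [0.4225, 0.2607, 0.0883]
orientation: [[-0.956, -0.293, 0.0], [-0.293, 0.956, 0.0], [-0.0, 0.0, -1.0]]
wrist_force: [0.5, 0.4, 0.3]
opening: 0.0494
grasp_force: 0.0
```

{"name": "servo_tool", "arguments": {
  "series": [
    [[0, 0, 0], 0],
    [[0, 0, 0], 0],
    [[0, 0, 0], 0],
    [[0, 0, 0], 0],
    [[0, 0, 0], 0],
    [[0, 0, 0], 0],
    [[0, 0, 0], 0]
  ],
  "fingers": 1
}}

```text
clock: 20.22
ee_pos: [0.4224, 0.2606, 0.0882]
orientation: [[-0.956, -0.293, -0.0], [-0.293, 0.956, -0.0], [0.0, -0.0, -1.0]]
wrist_force: [-0.3, -0.2, -0.9]
opening: 0.0903
grasp_force: 0.0
```

{"name": "servo_tool", "arguments": {
  "series": [
    [[0, 0, -3], 0],
    [[0, 0, -10], 0],
    [[0, 0, -25], 0],
    [[0, 0, -45], 0],
    [[0, 0, -70], 0],
    [[0, 0, -95], 0],
    [[0, 0, -120], 0],
    [[0, 0, -145], 0],
    [[0, 0, -165], 0],
    [[0, 0, -180], 0]
  ]
}}

```text
clock: 21.05
ee_pos: [0.4227, 0.2608, 0.271]
orientation: [[-0.956, -0.293, 0.002], [-0.293, 0.956, 0.001], [-0.003, 0.0, -1.0]]
wrist_force: [0.1, 0.0, 0.5]
opening: 0.0932
grasp_force: 0.0
```

{"name": "servo_tool", "arguments": {
  "series": [
    [[40, 0, 0], 0],
    [[80, 0, 0], 0],
    [[110, 0, 0], 0],
    [[120, 0, 0], 0],
    [[120, 0, 0], 0],
    [[120, 0, 0], 0]
  ]
}}

```text
clock: 21.55
ee_pos: [0.3084, 0.2258, 0.269]
orientation: [[-0.956, -0.294, 0.002], [-0.294, 0.956, 0.001], [-0.002, 0.0, -1.0]]
wrist_force: [0.2, -0.4, -0.4]
opening: 0.0927
grasp_force: 0.0
```

Run:
```python
from h import *
S=arm.snapshot("scene")[:,:,::-1]
s=arm.sense();print(s["clock"],s["ee_pos"],s["wrist_force"])
o=cv2.imread("raw_scene.png")
for n,(x,y,w,h) in {"meter":(372,185,50,95),"lamp":(60,145,135,110),"jar":(310,175,40,50),"tape":(225,165,50,40)}.items():
    print(n,cv2.absdiff(o,S)[y:y+h,x:x+w].mean())
cv2.imwrite("pics/end.png",np.hstack([crop(o,365,180,60,100,6),crop(S,365,180,60,100,6)]))
```

```text
21.6 [0.30880206 0.22585211 0.2687825 ] [-0.39641427 -0.31173647 -0.10251099]
meter 2.3225263157894735
lamp 3.811178451178451
jar 2.6951666666666667
tape 2.7001666666666666
```

View pics/end.png

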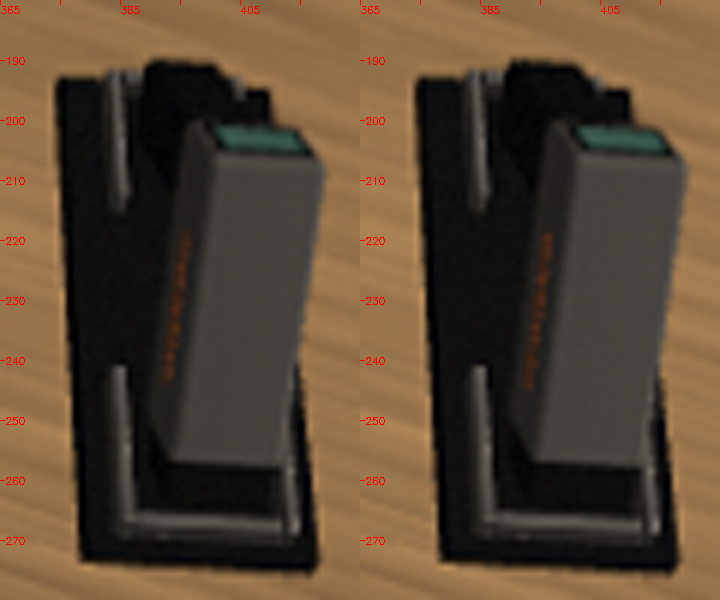

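The before and after crops look the same: the meter stands in its cradle as it did at the start (top edge about (401,205)-(419,207)), and the jar and tape have not moved. Handing in.

```bash
python3 -c "
from workcell import arm;print(arm.hand_in())"
```

```text
the job is handed in; nothing more can be done
None
```

I pressed the lamp bar to its stop and level, held the meter about 10 cm from the green swatch for 2.5 s, set it back as it stood, and handed in at about 22 s; the lens was about 5° off square because the tool can't tilt, and I judged the lamp on from the bar alone.

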